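# Seat and clamp an antenna panel in its assembly jig

### The arm

A 6-joint arm with a two-finger parallel gripper is mounted at the origin on the work surface. World frame = base frame: x ahead of the robot, y to its left, z up, the work surface at z = 0. Lengths are in m, angles in rad, forces in N, time in s.
With the tool pointing down it reaches from about 0.25 to 0.775 m from the base axis. Payload 4 kg.
Tool frame: the origin (TCP) lies at the very end of the fingers, on their centre line; the grasp point (between the pads) lies 19 mm behind it; y points along the fingers, z is the direction in which the jaws open and shut, and the axes are right-handed (so a half turn about y gives the same grasp; the last joint's range is limited). The gripper opens to 94 mm and grips with 3 to 60 N. Pads are 16 mm wide; open, the fingers measure 119 mm over their backs; the gripper's body (75 mm by 177 mm) begins 78 mm behind the grasp point.
Start: joints at [1.124, 0.087, 1.371, -0, 1.684, -0.103], TCP at [0.185, 0.518, 0.206] pointing down, gripper open.
Joint ranges: [-3.1, 3.1], [-0.76, 2.03], [0.27, 2.55], [-1.08, 4.22], [0.17, 2.65], [-2.57, 2.57]. Speed limits (rad/s): [2.79, 2.79, 3.14, 3.14, 3.14, 3.14].

### API

Orientations are given as [roll, pitch, yaw] about the fixed x, y, z axes, in that order (R = Rz(yaw) Ry(pitch) Rx(roll)).
In Python, from bench import arm gives the robot as it stands.
- The arm moves only by the tool servo_tool, never from a script. Its argument "deltas" is a list of rows, each a list of 5 numbers: the shift along the world's x, y, z in m, then the turn about the world's z in degrees, then the closure, from 0 (fully open) to 1 (shut). In form: [[tx, ty, tz, twist, grip], ...]. A call has exactly 5 rows; each row is the pose to reach, as a shift and turn from the pose measured when the call began; what a row does not reach only later rows make up. A row lasts 1/8 s, in which the tool goes at most 62.5 mm and 10.7 degrees, less where a joint would pass 70% of its speed; a pose out of reach is approached as far as the arm can. A call with a gripper value outside its range is refused whole. The fingers move at their own pace and stop on an object; the grip force is fixed at half the most. Time passes only in rows, so rows that repeat a pose let the fingers close, or fill a call up. It gives the time, the measured TCP pose, the force and the opening at its end, in the units of the state.
- arm.get_obs(): the state, without advancing time (a new reading comes with each control period).
- arm.read_camera(name): name is "scene" or "top" or "wrist"; returns the picture (384x512x3 uint8, red, green, blue); there is no depth.
- arm.camera_info(name): a dict with "K" (3x3 intrinsics, pixels), "camera_from_world" (4x4, takes a point from world to camera coordinates). Camera axes: x right, y up, looking along -z (the intrinsics and any distortion apply to the point x, -y, -z); pixel columns grow to the right and rows downward; lengths in m; the calibration is good to about 2 mm. A picture is of the moment at which its call begins: read the wrist's pose just before it. camera_info takes no time and is no camera call; for the wrist camera it gives the pose at the moment of the call.
- arm.sign_off(): hands the job in, once; it reports no verdict.
The state is a dict: "time": time; "q": joint angles; "joint_velocities": joint speeds; "effort": joint torques, N m; "position": TCP position; "tool_rot": TCP orientation; "force": force on the tool from outside, world axes, zero at the start; "torque": the same for the moment, N m; "width": finger opening in m.
Only numpy, scipy, OpenCV 4.12 (cv2) and the standard library are available. Lean on these libraries where they do the work, as an engineer would, in place of code of your own. Each camera call takes 0.05 s, during which the arm holds its last target.

### The job

With the fingers, push the white antenna panel until it sits fully home in the corner of the jig, flat against both blue fences. Then push the red handle of the toggle clamp over, away from the panel and down, past its dead point until it snaps into lock and the rubber foot holds the panel down. Only push: keep the panel flat on the jig, never lift it, and leave the other things on the bench where they are.

Things in the scene. Friction and masses are not known exactly. Their poses are not given: they have to be found in the camera images.
- jig: Assembly jig fixed to the bench: aluminium plate on four dark blue feet, plate top 40 mm above the bench, blue fences on it. Origin: at bench level right below the panel's centre when the panel is seated; z up, yaw varies. In jig axes the plate spans x -56 to +90, y -165 to +42 mm, so the panel overhangs its two loading edges (-x and +y).
- back_fence (a point): Middle of the back fence's face at its top edge, jig (0, -50, 52) mm: a blue bar 120 mm long along jig x, 12 mm high. The panel seats against it moving to jig -y; the clamp stands behind it.
- end_fence (a point): Middle of the end fence's face at its top edge, jig (65, 2, 52) mm: a blue bar 66 mm long along jig y, 12 mm high. The panel seats against it moving to jig +x.
- panel: Loose white antenna panel with gold patch, 130 (x) x 100 (y) x 12 mm, 0.18 to 0.37 kg, lying flat on the jig plate, 12 to 30 mm short of the end fence and 12 to 30 mm short of the back fence, turned up to 5 degrees. Origin: centre of its underside (40 mm above the bench); axes along its edges, like the jig's when seated.
- clamp: Steel toggle clamp bolted on the jig, 52 mm wide at its foot, working in the jig's y-z plane at x = 0; same axes as the jig, origin 40 mm above the jig's. Its arm carries a 17 mm rubber foot that presses on the panel at jig (0, -35) mm when locked. Open, the arm stands up between handle and panel, its top at most 150 mm above the bench.
- clamp_pivot (a point): Fixed pivot pin of the red handle, at jig (0, -135, 76) mm; the pin lies along jig x.
- handle_grip (a point): Point on the axis of the red handle, 90 mm from its pivot. The round red grip is 19 mm thick, from 48 to 127 mm from the pivot; moves with the handle.
- clamp_handle (a joint): Red handle's angle, rad: 0 open, 1.70 locked at its stop. Leans from vertical by (value - 0.27) towards jig -y: starts near upright (0.08 to 0.32), ends 8 degrees above level. Past about 0.65 the arm falls by its weight until its foot rests on the panel (about 1.27); then 3 to 5 N at the grip drives it to the dead point (about 1.55), where it snaps to 1.70. Let go earlier, it springs back.
- tape_roll: Amber tape roll lying flat, 80 mm across, 19 mm high, bystander beyond the end fence. Origin: centre of underside.
- driver: Dark torque screwdriver, 177 x 29 mm, lying on the bench beside the clamp, bystander. Origin: on the bench under the handle's front end; shaft along its +x, handle along -x.
- screw_jar: Clear screw jar with white cap, 48 mm across, 52 mm high, standing on the robot's side of the clamp, bystander. Origin: centre of underside.
- solvent: White bottle with red cap, 58 mm across, 150 mm high, bystander. Origin: centre of underside.
- caliper: Steel caliper with dark slide, 210 mm long, lying flat, bystander. Origin: underside, middle of the beam; x along the beam.
- parts_tray: Black two-part tray with brass standoffs, 140 x 100 x 28 mm, bystander. Origin: centre of underside.
- wipe_roll: Pale blue wipe roll standing on end, 72 mm across, 120 mm high, bystander. Origin: centre of underside.
Things that resemble listed ones, but are neither listed nor needed, are in the scene too. Of the things like the panel, leave any that is brown or green; of the rest the larger one is meant.

How it is judged:
On the way, in this order (a step that is already met when the one before it is completed fails the run):
1. the panel is home against both fences while the clamp is still open (x of panel in the frame of jig between -0.0025 and 0.0025 m and y of panel in the frame of jig between -0.0025 and 0.0025 m and angle between the x axis of panel and the x axis of jig, either way round below 0.03 rad and value of joint clamp_handle below 1 rad), for 0.2 s.
2. the clamp handle has snapped over into lock (value of joint clamp_handle above 1.65 rad), for 0.3 s.
At the end, for the whole second after the job is handed in: The panel is flat on the plate within 2.5 mm of home against both fences and 0.03 rad of square, still; the handle is locked (joint above 1.65 rad) and the rubber foot presses on the panel with more than 12 N (x of panel in the frame of jig between -0.0025 and 0.0025 m and y of panel in the frame of jig between -0.0025 and 0.0025 m and angle between the x axis of panel and the x axis of jig, either way round below 0.03 rad and value of joint clamp_handle above 1.65 rad and contact force between clamp and panel above 12 N and z of panel in the frame of jig between 0.036 and 0.043 m and linear speed of panel below 0.01 m/s); the robot touches nothing.
It fails at once if the arm or the gripper's body, not the fingers, pushes the panel or the clamp (contact force between the arm and panel above 5 N or contact force between the arm and clamp above 5 N).
It fails at once if the panel is lifted off the jig, dropped from it or tipped (z of panel in the frame of jig above 0.048 m or z of panel in the frame of jig below 0.032 m or angle between panel's own z axis and vertical above 0.12 rad).
It fails at once if another thing on the bench is moved by more than 20 mm (distance of any of tape_roll, driver, screw_jar, solvent, caliper, parts_tray, wipe_roll from where it was at the start of the episode above 0.02 m).
It also fails if it takes over 67 s, if anything falls off the work surface, if the arm or the gripper's body presses on something with over 40 N, if the wrist force passes 120 N, or if a joint passes its speed limit or range.

## Working session

There is one attempt and no reset: what is moved stays moved. The work goes in short steps, Python scripts to look and compute and a tool call to move; the robot and the scene stay as the last step left them, time stands still between calls to the robot, and variables do not carry over. Pictures are saved under pics/ and viewed, and the job is handed in when it is done.

Besides the shell and the picture viewer there is one more tool, called after "Request:" in YAML: its name, and indented under it one key for each argument. servo_tool: Moves the arm, as the interface text tells. Its arguments: {"type":"object","properties":{"deltas":{"type":"array"}},"required":["deltas"]}

```bash
ls; mkdir -p pics; python3 - <<'E'
from bench import arm
import cv2
print(arm.get_obs())
for n in ("scene","top","wrist"):
    i=arm.camera_info(n); print(n,i)
    cv2.imwrite(f"pics/{n}0.png",arm.read_camera(n)[:,:,::-1])
E
```

```text
pics
{'time': 0.0, 'q': array([ 1.12390674e+00,  8.79318690e-02,  1.37223035e+00, -3.25913940e-05,
        1.68359437e+00, -1.03130670e-01]), 'joint_velocities': array([-2.55064052e-04, -1.56898253e-03,  1.38578015e-03, -7.66058497e-04,
       -1.17190006e-03,  6.89378562e-05]), 'effort': array([ 4.17480060e-04, -3.40174413e+01, -3.02433729e+01,  7.17628794e-02,
        3.28706007e-02, -1.60812201e-04]), 'position': array([0.18516033, 0.51731777, 0.20432895]), 'tool_rot': array([-1.57295210e+00,  1.90552912e-04, -3.43762753e-01]), 'force': array([0.12837105, 0.12785257, 0.63943379]), 'torque': array([-0.02569106,  0.03362674, -0.02941682]), 'width': 0.09410785291395656}
scene {'K': array([[399.57246736,   0.        , 256.47622727],
       [  0.        , 399.57246736, 196.10330243],
       [  0.        ,   0.        ,   1.        ]]), 'camera_from_world': array([[ 0.2610658 ,  0.96503124,  0.02365065, -0.1573457 ],
       [-0.52111776,  0.12026757,  0.84496864,  0.14894318],
       [ 0.81257672, -0.23291718,  0.53429266, -1.77317385],
       [ 0.        ,  0.        ,  0.        ,  1.
[... 178 characters left out ...]
'camera_from_world': array([[ 0.00367934, -0.99997399,  0.00620414,  0.00789814],
       [ 0.99063853,  0.00449149,  0.13643724, -0.52205358],
       [-0.13646156,  0.00564406,  0.99062929, -1.8866096 ],
       [ 0.        ,  0.        ,  0.        ,  1.        ]])}
wrist {'K': array([[322.31185692,   0.        , 250.53684943],
       [  0.        , 322.31185692, 190.28757131],
       [  0.        ,   0.        ,   1.        ]]), 'camera_from_world': array([[ 0.33739506,  0.94136164, -0.00168724, -0.54974217],
       [-0.91169311,  0.32631402, -0.24966946,  0.02496823],
       [-0.23447868,  0.08577549,  0.96832965, -0.39050519],
       [ 0.        ,  0.        ,  0.        ,  1.        ]])}
```

View pics/scene0.png

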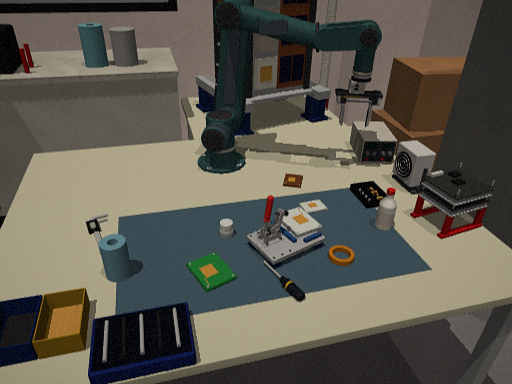

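View pics/top0.png

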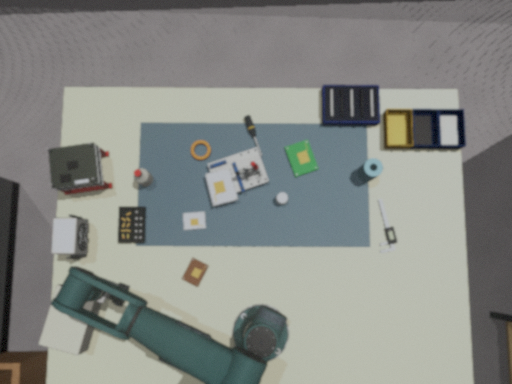

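View pics/wrist0.png

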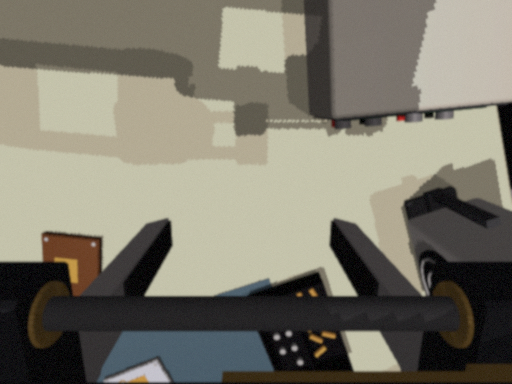

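The jig is near (238,172) in the top view and (286,238) in the scene view. The handle stands at (268,208) in the scene view. I'll zoom in on both.

```bash
cat > h.py <<'E'
from bench import arm
import cv2, numpy as np
def proj(n,P,info=None):
    i=info or arm.camera_info(n); T=i["camera_from_world"]; P=np.atleast_2d(P)
    c=P@T[:3,:3].T+T[:3,3]; c=c*[1,-1,-1]; p=c@i["K"].T
    return p[:,:2]/p[:,2:]
def unproj(n,px,z,info=None):
    i=info or arm.camera_info(n); T=i["camera_from_world"]; px=np.atleast_2d(px)
    d=np.c_[px,np.ones(len(px))]@np.linalg.inv(i["K"]).T*[1,-1,-1]
    d=d@T[:3,:3]; o=-T[:3,:3].T@T[:3,3]
    return o+d*((z-o[2])/d[:,2])[:,None]
def crop(src,dst,x0,y0,x1,y1,s):
    a=cv2.imread(src)[y0:y1,x0:x1]
    cv2.imwrite(dst,cv2.resize(a,None,fx=s,fy=s,interpolation=cv2.INTER_CUBIC))
E
python3 - <<'E'
from h import *
crop("pics/top0.png","pics/top0c.png",190,110,290,220,5)
crop("pics/scene0.png","pics/scene0c.png",210,180,350,310,5)
E
```

```text
(no output)
```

View pics/top0c.png

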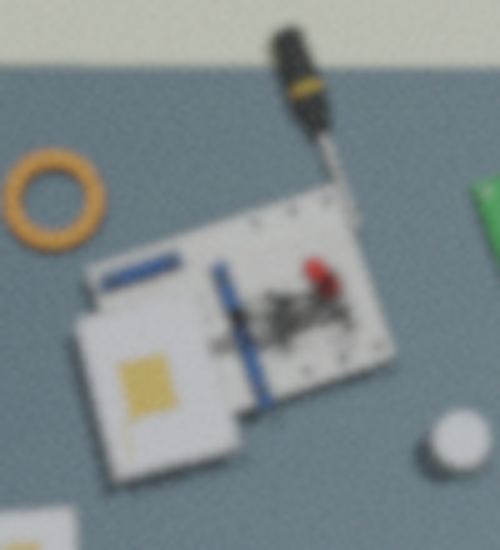

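View pics/scene0c.png

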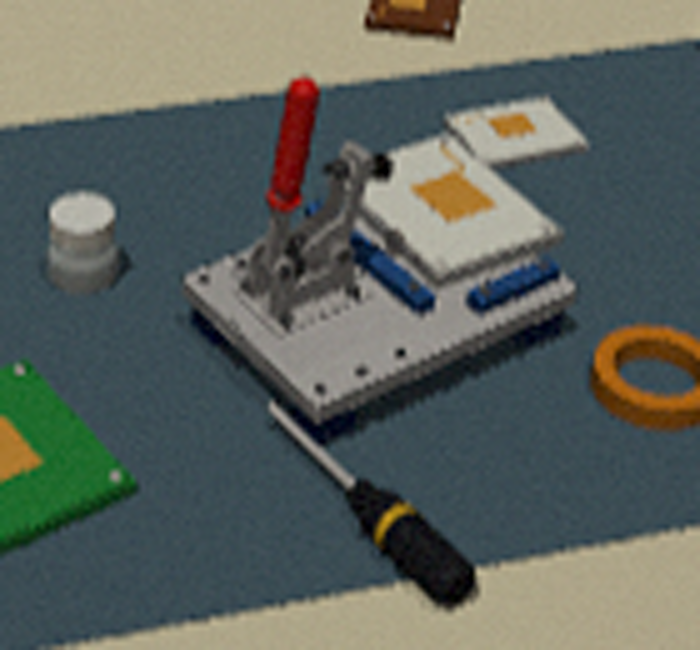

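```bash
cat > fit.py <<'E'
from h import *
from scipy.optimize import least_squares
def fit(obs,x0):  # obs: (cam,px,(lx,ly,z))
    infos={c:arm.camera_info(c) for c in {o[0] for o in obs}}
    def w(p,l):
        c,s=np.cos(p[2]),np.sin(p[2]); return [p[0]+c*l[0]-s*l[1],p[1]+s*l[0]+c*l[1],l[2]]
    f=lambda p:np.concatenate([proj(c,w(p,l),infos[c])[0]-px for c,px,l in obs])
    r=least_squares(f,x0,loss="soft_l1",x_scale=[.01,.01,.05]); return r.x,f(r.x).reshape(-1,2).round(1)
T=lambda a,b:("top",np.array([(a+.5)/5-.5+190,(b+.5)/5-.5+110]))
S=lambda a,b:("scene",np.array([(a+.5)/5-.5+210,(b+.5)/5-.5+180]))
E
python3 - <<'E'
from fit import *
J=[(*T(335,187),(.09,-.165,.04)),(*T(87,268),(.09,.042,.04)),(*T(396,358),(-.056,-.165,.04)),
(*S(577,290),(.09,.042,.04)),(*S(320,410),(.09,-.165,.04)),(*S(185,282),(-.056,-.165,.04)),
(*T(218,264),(.06,-.056,.052)),(*T(264,402),(-.06,-.056,.052))]
print(fit(J,[.5,.05,.3]))
h=.05
P=[(*T(75,320),(.065,h,.052)),(*T(113,482),(-.065,h,.052)),(*T(242,444),(-.065,-h,.052)),
(*S(562,231),(.065,h,.052)),(*S(440,272),(.065,-h,.052)),(*S(440,138),(-.065,h,.052))]
print(fit(P,[.5,.05,.3]))
for p in [(75,320),(113,482),(242,444),(198,295)]: print(unproj(*T(*p),.052))
E
```

```text
(array([0.58205093, 0.14280369, 0.33894652]), array([[-0.2, -0.5],
       [-0.3,  0.2],
       [-0.2, -0.3],
       [ 0.3,  0. ],
       [-0.5, -0.1],
       [-0.9, -0.4],
       [-0.6, -0.6],
       [ 0.2,  0.4]]))
(array([0.55946876, 0.15321746, 0.28364846]), array([[-0.2,  0.5],
       [ 1. , -0.1],
       [ 0.1,  0.5],
       [ 0.2,  0.2],
       [-0.1,  1.4],
       [ 0.9, -0.5]]))
[[0.60979606 0.21863899 0.052     ]]
[[0.48275591 0.1869429  0.052     ]]
[[0.51283266 0.08755491 0.052     ]]
[[0.63009836 0.12299749 0.052     ]]
```

The fits are within about 1 px. Jig is at (0.582, 0.143) with yaw 19.4°. The panel is about -18 mm in jig x, +17 mm in jig y, and turned -3.2°. First I'll push jig -y with the open fingers spanning the +y edge.

Request:
servo_tool:
  deltas:
    - [0.04, -0.033, 0.01, -10, 0]
    - [0.08, -0.065, 0.01, -20, 0]
    - [0.12, -0.098, 0.01, -30, 0]
    - [0.16, -0.13, 0.01, -40, 0]
    - [0.2, -0.163, 0.01, -50.8, 0]

```text
time: 0.78
position: [0.3861, 0.3532, 0.2142]
tool_rot: [-1.573, 0.0, -1.235]
force: [0.1, 0.1, -0.1]
width: 0.094
```

Request:
servo_tool:
  deltas:
    - [0.035, -0.03, 0, 0, 0]
    - [0.075, -0.06, 0, 0, 0]
    - [0.115, -0.095, 0, 0, 0]
    - [0.155, -0.126, 0, 0, 0]
    - [0.155, -0.126, 0, 0, 0]

```text
time: 1.4
position: [0.543, 0.2245, 0.2128]
tool_rot: [-1.575, -0.001, -1.24]
force: [0.3, -0.1, 0.4]
width: 0.094
```

```bash
cat > jg.py <<'E'
from h import *
J=np.array([.5820,.1428]);Y=.339
R=np.array([[np.cos(Y),-np.sin(Y)],[np.sin(Y),np.cos(Y)]])
def tojig(p): return R.T@(np.asarray(p)[:2]-J)
def toworld(l): return J+R@np.asarray(l)
def st(goal=None):
    o=arm.get_obs(); print("t",o["time"],"pos",o["position"].round(4),"rot",o["tool_rot"].round(3),"jig",tojig(o["position"]).round(4),"Fjig",(R.T@o["force"][:2]).round(1),o["force"][2].round(1),"w",o["width"].round(4))
    if goal is not None: print("delta",(toworld(goal)-o["position"][:2]).round(4),"twist",np.degrees(Y-np.pi/2-o["tool_rot"][2]))
E
python3 - <<'E'
from jg import *
st((-.01,.095))
E
```

```text
Traceback (most recent call last):
  File "jg.py", line 7, in st
    o=arm.get_obs(); print("t",o["time"],"pos",o["position"].round(4),"rot",o["tool_rot"].round(3),"jig",tojig(o["position"]).round(4),"Fjig",(R.T@o["force"][:2]).round(1),o["force"][2].round(1),"w",o["width"].round(4))
                                                                                                                                                                                                       ^^^^^^^^^^^^^^^^
AttributeError: 'float' object has no attribute 'round'
```

```bash
sed -i 's/o\["width"\].round(4)/round(float(o["width"]),4)/;s/o\["force"\]\[2\].round(1)/round(float(o["force"][2]),1)/' jg.py
python3 - <<'E'
from jg import *
st((-.01,.098))
cv2.imwrite("pics/w1.png",arm.read_camera("wrist")[:,:,::-1])
E
```

```text
t 1.4 pos [0.543  0.2245 0.2128] rot [-1.575e+00 -1.000e-03 -1.240e+00] jig [-0.0096  0.0901] Fjig [ 0.3 -0.2] 0.4 w 0.094
delta [-0.003   0.0074] twist 0.4862840965903121
```

View pics/w1.png

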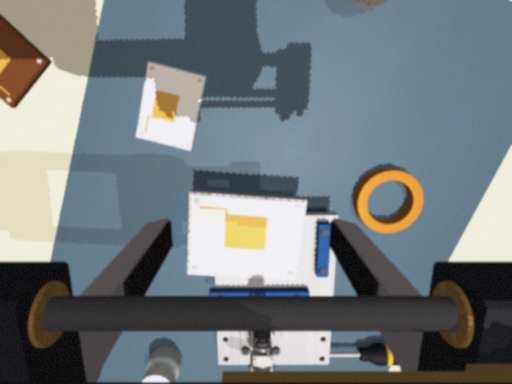

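The wrist view shows the white panel's corners near (190,193), (306,199), (298,278) and (188,275), with the end fence at (322,249) and the back fence at (258,292). I'll check the jig pose against this view.

```bash
python3 - <<'E'
from jg import *
a=cv2.imread("pics/w1.png")
i=arm.camera_info("wrist")
P=[]
for l in [(.09,.042,.04),(.09,-.165,.04),(-.056,-.165,.04),(.065,-.031,.052),(.065,.035,.052),(-.06,-.05,.052),(.06,-.05,.052)]:
    P.append([*toworld(l[:2]),l[2]])
q=proj("wrist",np.array(P),i); print(q.round(1))
b=cv2.resize(a[180:384,170:370],None,fx=4,fy=4,interpolation=cv2.INTER_CUBIC)[:600]
for x,y in q:
    cv2.drawMarker(b,(int((x-170+.5)*4),int((y-180+.5)*4)),(0,0,255),cv2.MARKER_CROSS,14,1)
cv2.imwrite("pics/w1c.png",b)
E
```

```text
[[338.8 217.2]
 [329.1 366.8]
 [217.8 367. ]
 [316.3 279.7]
 [318.9 226.7]
 [210.3 294.4]
 [311.3 294.1]]
```

View pics/w1c.png

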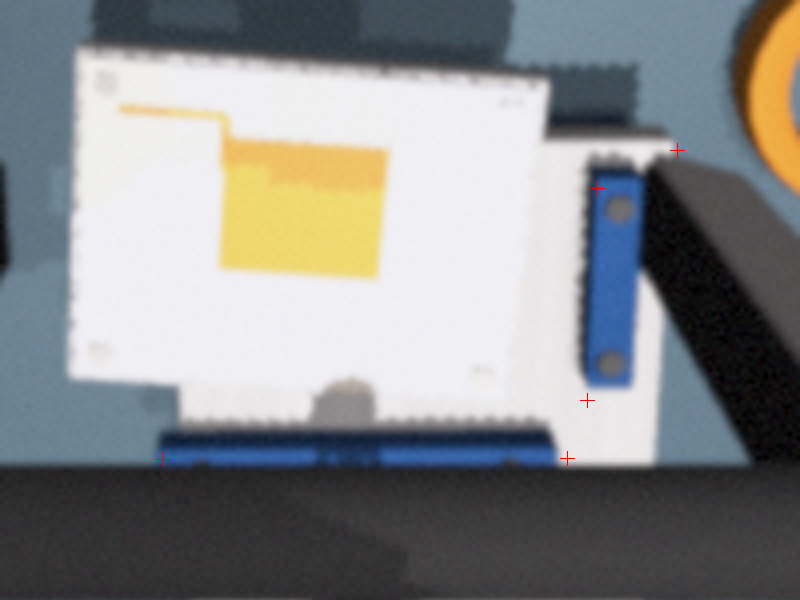

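```bash
python3 - <<'E'
from fit import *
C=lambda a,b:("wrist",np.array([(a+.5)/4-.5+170,(b+.5)/4-.5+180]))
W=[(*C(668,143),(.09,.042,.04)),(*C(592,172),(.065,.035,.052)),(*C(587,385),(.065,-.031,.052)),(*C(160,447),(-.06,-.05,.052)),(*C(553,447),(.06,-.05,.052))]
print(fit(W,[.58,.14,.339]))
h=.05
print(fit([(*C(80,47),(-.065,h,.052)),(*C(548,74),(.065,h,.052)),(*C(525,398),(.065,-h,.052)),(*C(70,378),(-.065,-h,.052))],[.56,.15,.28]))
E
```

```text
(array([0.5790726 , 0.14600406, 0.3404353 ]), array([[ 0.9, -1.6],
       [-0.1,  0.7],
       [-1.4,  0.7],
       [-0.8,  0.1],
       [ 2.2, -0.4]]))
(array([0.55852566, 0.15882332, 0.27928735]), array([[-0.8,  0.1],
       [ 0.9, -0.5],
       [-1.6,  0.5],
       [ 1.2, -0. ]]))
```

```bash
sed -i 's/J=np.array.*;Y/J=np.array([.5805,.1445]);Y/' jg.py; python3 -c "
from jg import *
st((-.008,.1))
print(R)"
```

```text
t 1.45 pos [0.5417 0.2261 0.2131] rot [-1.575e+00  1.000e-03 -1.238e+00] jig [-0.0095  0.0898] Fjig [-0.   0.1] 0.3 w 0.0941
delta [-0.002   0.0101] twist 0.3605959154213728
[[ 0.94308768 -0.33254417]
 [ 0.33254417  0.94308768]]
```

Request:
servo_tool:
  deltas:
    - [-0.002, 0.01, -0.04, 0.4, 0]
    - [-0.002, 0.01, -0.1, 0.4, 0]
    - [-0.002, 0.01, -0.15, 0.4, 0]
    - [-0.002, 0.01, -0.175, 0.4, 0]
    - [-0.002, 0.01, -0.175, 0.4, 0]

```text
time: 2.08
position: [0.5364, 0.2366, 0.0354]
tool_rot: [-1.581, 0.001, -1.229]
force: [-0.2, -1.3, 0.7]
width: 0.0939
```

```bash
python3 - <<'E'
from jg import *
st((-.008,.058))
cv2.imwrite("pics/w2.png",arm.read_camera("wrist")[:,:,::-1])
cv2.imwrite("pics/s2.png",arm.read_camera("scene")[:,:,::-1])
crop("pics/s2.png","pics/s2c.png",210,160,350,290,5)
E
```

```text
t 2.075 pos [0.5364 0.2366 0.0354] rot [-1.581e+00  1.000e-03 -1.229e+00] jig [-0.011   0.1015] Fjig [-0.6 -1.1] 0.7 w 0.0939
delta [ 0.0172 -0.04  ] twist -0.14566068472021118
```

View pics/w2.png

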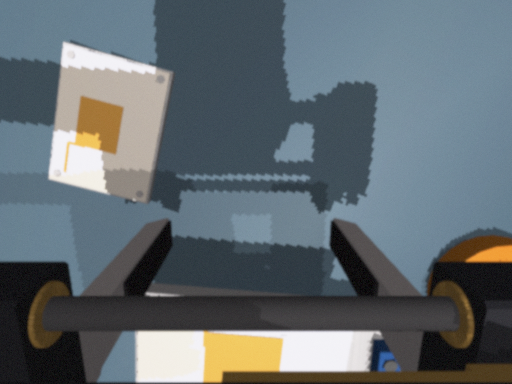

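View pics/s2c.png

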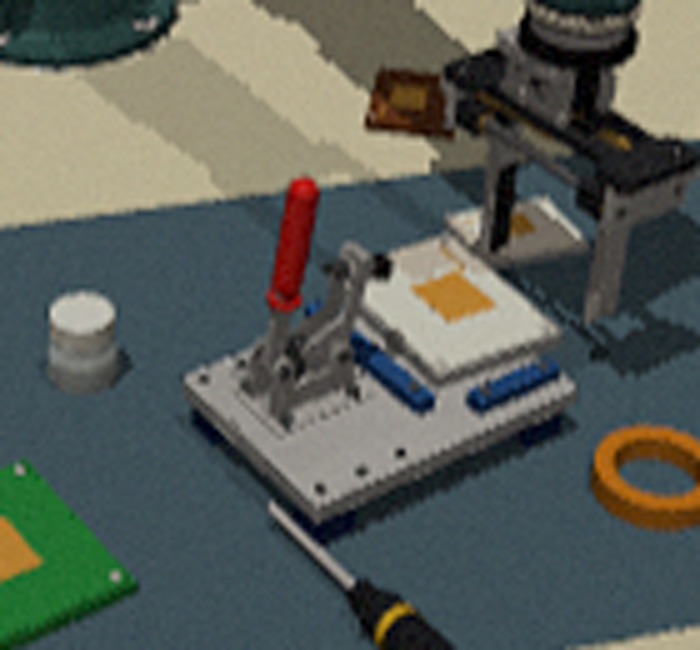

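Fingers are outside the +y edge with clearance. Pushing now toward jig -y.

Request:
servo_tool:
  deltas:
    - [0.004, -0.005, 0, 0, 0]
    - [0.006, -0.012, 0, 0, 0]
    - [0.008, -0.018, 0, 0, 0]
    - [0.01, -0.023, 0, 0, 0]
    - [0.012, -0.028, 0, 0, 0]

```text
time: 2.8
position: [0.5514, 0.2089, 0.0393]
tool_rot: [-1.574, 0.002, -1.23]
force: [-1.1, 2.0, 1.8]
width: 0.0938
```

```bash
python3 - <<'E'
from jg import *
st((-.008,.058))
E
```

```text
t 2.8 pos [0.5514 0.2089 0.0393] rot [-1.574  0.002 -1.23 ] jig [-0.0061  0.0704] Fjig [-0.4  2.3] 1.8 w 0.0938
delta [ 0.0023 -0.0124] twist -0.09169882696994519
```

Request:
servo_tool:
  deltas:
    - [0.001, -0.002, -0.003, 0, 0]
    - [0.001, -0.004, -0.004, 0, 0]
    - [0.001, -0.006, -0.004, 0, 0]
    - [0.002, -0.008, -0.004, 0, 0]
    - [0.002, -0.01, -0.004, 0, 0]

```text
time: 3.42
position: [0.5534, 0.1987, 0.0351]
tool_rot: [-1.574, 0.001, -1.23]
force: [-0.2, 1.0, 0.7]
width: 0.0938
```

```bash
python3 - <<'E'
from jg import *
st((-.008,.058))
E
```

```text
t 3.425 pos [0.5534 0.1987 0.0351] rot [-1.574e+00  1.000e-03 -1.230e+00] jig [-0.0076  0.0601] Fjig [0.2 1. ] 0.7 w 0.0938
delta [ 0.0003 -0.0022] twist -0.10089417564462294
```

Request:
servo_tool:
  deltas:
    - [0, -0.001, 0, 0, 0]
    - [0.001, -0.002, 0, 0, 0]
    - [0.001, -0.003, 0, 0, 0]
    - [0.001, -0.004, 0, 0, 0]
    - [0.001, -0.004, 0, 0, 0]

```text
time: 4.05
position: [0.5542, 0.1963, 0.0352]
tool_rot: [-1.574, 0.004, -1.23]
force: [-0.6, 6.4, 1.0]
width: 0.0943
```

```bash
python3 - <<'E'
from jg import *
st((-.008,.058))
cv2.imwrite("pics/s3.png",arm.read_camera("scene")[:,:,::-1])
crop("pics/s3.png","pics/s3c.png",240,180,340,270,7)
E
```

```text
t 4.05 pos [0.5542 0.1963 0.0352] rot [-1.574  0.004 -1.23 ] jig [-0.0076  0.0576] Fjig [1.6 6.3] 1.0 w 0.0943
delta [-0.0005  0.0002] twist -0.10385119512842131
```

View pics/s3c.png

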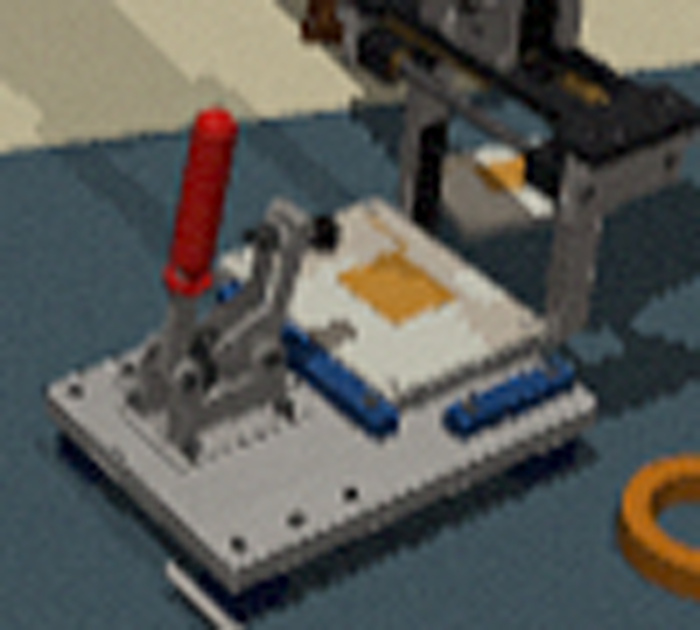

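The panel looks seated against the back fence, with force rising and TCP jig y at 57.6 mm as predicted. I'll press a bit more to confirm.

Request:
servo_tool:
  deltas:
    - [0.001, -0.002, 0, 0, 0]
    - [0.001, -0.003, 0, 0, 0]
    - [0.001, -0.004, 0, 0, 0]
    - [0.001, -0.004, 0, 0, 0]
    - [0.001, -0.004, 0, 0, 0]

```text
time: 4.72
position: [0.5542, 0.1963, 0.0353]
tool_rot: [-1.573, 0.012, -1.23]
force: [-1.1, 10.7, 1.8]
width: 0.0935
```

```bash
python3 - <<'E'
from jg import *
st((-.008,.09))
E
```

```text
t 4.725 pos [0.5542 0.1963 0.0353] rot [-1.573  0.012 -1.23 ] jig [-0.0076  0.0576] Fjig [ 2.5 10.5] 1.8 w 0.0935
delta [-0.0112  0.0304] twist -0.11111666599796374
```

```bash
python3 - <<'E'
from jg import *
from scipy.optimize import least_squares
def yz(px):
    f=lambda v:proj("scene",[*toworld((0,v[0])),v[1]])[0]-px
    return least_squares(f,[-.06,.12],x_scale=.01).x
for c in [(322,232),(285,205),(338,235),(190,285),(215,118)]:
    print(c,yz(np.array([240+(c[0]+.5)/7-.5,180+(c[1]+.5)/7-.5])).round(4))
st((-.12,.0))
print(arm.get_obs()["q"])
E
```

```text
(322, 232) [-0.0557  0.1189]
(285, 205) [-0.078   0.1415]
(338, 235) [-0.0462  0.1137]
(190, 285) [-0.1281  0.118 ]
(215, 118) [-0.119   0.2004]
t 4.725 pos [0.5542 0.1963 0.0353] rot [-1.573  0.012 -1.23 ] jig [-0.0076  0.0576] Fjig [ 2.5 10.5] 1.8 w 0.0935
delta [-0.0869 -0.0917] twist -0.11111666599796374
[ 0.23702919  0.26347026  1.51205976  0.01194699  1.36901638 -0.10633203]
```

Request:
servo_tool:
  deltas:
    - [-0.008, 0.024, 0, 0, 0]
    - [-0.01, 0.028, 0.05, 0, 0]
    - [-0.03, 0.01, 0.06, 0, 1]
    - [-0.06, -0.04, 0.06, 0, 1]
    - [-0.0885, -0.087, 0.06, 0, 1]

```text
time: 5.35
position: [0.4651, 0.1073, 0.0954]
tool_rot: [-1.572, 0.009, -1.229]
force: [0.2, -0.7, 0.1]
width: 0.0674
```

Request:
servo_tool:
  deltas:
    - [0, 0, 0, 0, 1]
    - [0, 0, 0, 0, 1]
    - [0, 0, -0.03, 0, 1]
    - [0, 0, -0.058, 0, 1]
    - [0, 0, -0.058, 0, 1]

```text
time: 5.98
position: [0.4637, 0.1078, 0.0351]
tool_rot: [-1.578, 0.01, -1.227]
force: [-0.3, 0.4, -0.6]
width: 0.0176
```

```bash
python3 - <<'E'
from jg import *
st((-.078,.004))
cv2.imwrite("pics/s4.png",arm.read_camera("scene")[:,:,::-1])
crop("pics/s4.png","pics/s4c.png",240,170,340,270,6)
E
```

```text
t 5.975 pos [0.4637 0.1078 0.0351] rot [-1.578  0.01  -1.227] jig [-0.1223  0.0042] Fjig [-0.2  0.5] -0.6 w 0.0176
delta [0.0419 0.0145] twist -0.24920868303598295
```

View pics/s4c.png

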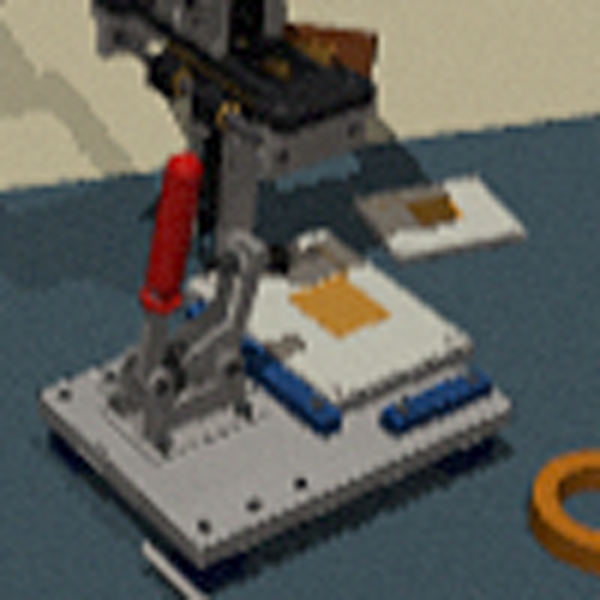

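Request:
servo_tool:
  deltas:
    - [0.006, 0.002, 0, 0, 1]
    - [0.012, 0.004, 0, 0, 1]
    - [0.018, 0.006, 0, 0, 1]
    - [0.024, 0.008, 0, 0, 1]
    - [0.03, 0.0105, 0, 0, 1]

```text
time: 6.65
position: [0.4948, 0.1182, 0.0368]
tool_rot: [-1.576, 0.009, -1.228]
force: [-2.5, -0.5, 1.3]
width: 0.0004
```

```bash
python3 - <<'E'
from jg import *
st((-.078,.004))
E
```

```text
t 6.65 pos [0.4948 0.1182 0.0368] rot [-1.576  0.009 -1.228] jig [-0.0896  0.0037] Fjig [-2.5  0.3] 1.3 w 0.0004
delta [0.0108 0.0041] twist -0.23590414967345316
```

Request:
servo_tool:
  deltas:
    - [0.003, 0.001, -0.001, 0, 1]
    - [0.005, 0.002, -0.001, 0, 1]
    - [0.007, 0.0025, -0.001, 0, 1]
    - [0.009, 0.003, -0.001, 0, 1]
    - [0.01, 0.0035, -0.001, 0, 1]

```text
time: 7.28
position: [0.5048, 0.1218, 0.0355]
tool_rot: [-1.576, 0.01, -1.228]
force: [-0.9, -1.0, -1.4]
width: 0.0007
```

Request:
servo_tool:
  deltas:
    - [0.001, 0, 0, 0, 1]
    - [0.002, 0.0005, 0, 0, 1]
    - [0.003, 0.001, 0, 0, 1]
    - [0.004, 0.0015, 0, 0, 1]
    - [0.004, 0.0015, 0, 0, 1]

```text
time: 7.9
position: [0.5074, 0.1225, 0.0355]
tool_rot: [-1.58, 0.009, -1.228]
force: [-5.9, -2.7, 3.0]
width: 0.0005
```

```bash
python3 - <<'E'
from jg import *
st((-.078,.004))
E
```

```text
t 7.9 pos [0.5074 0.1225 0.0355] rot [-1.58   0.009 -1.228] jig [-0.0762  0.0036] Fjig [-6.5 -0.6] 3.0 w 0.0005
delta [-0.0018 -0.0002] twist -0.23080020061286965
```

Request:
servo_tool:
  deltas:
    - [0.002, 0.0005, 0, 0, 1]
    - [0.003, 0.001, 0, 0, 1]
    - [0.004, 0.0015, 0, 0, 1]
    - [0.005, 0.002, 0, 0, 1]
    - [0.005, 0.002, 0, 0, 1]

```text
time: 8.52
position: [0.5074, 0.1225, 0.0356]
tool_rot: [-1.593, 0.009, -1.228]
force: [-14.7, -6.0, 11.7]
width: 0.0008
```

```bash
python3 - <<'E'
from jg import *
st((-.12,.004))
cv2.imwrite("pics/s5.png",arm.read_camera("scene")[:,:,::-1])
crop("pics/s5.png","pics/s5c.png",240,170,340,270,6)
E
```

```text
t 8.525 pos [0.5074 0.1225 0.0356] rot [-1.593  0.009 -1.228] jig [-0.0763  0.0036] Fjig [-15.8  -0.7] 11.7 w 0.0008
delta [-0.0414 -0.0141] twist -0.23025928714824193
```

View pics/s5c.png

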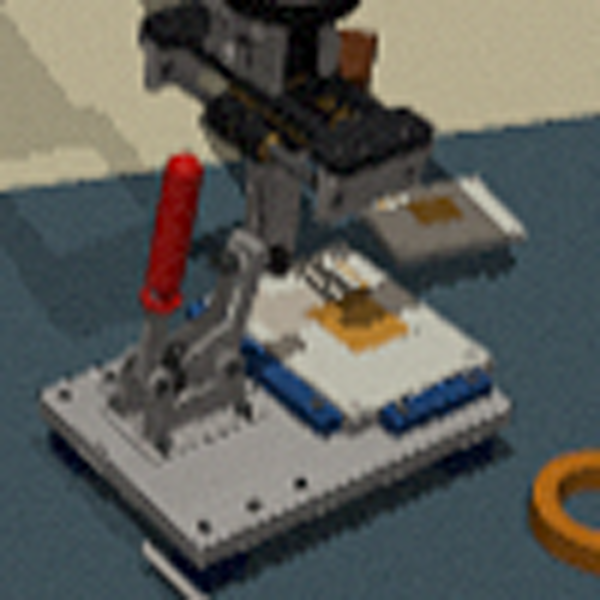

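Request:
servo_tool:
  deltas:
    - [-0.018, -0.006, 0, 0, 1]
    - [-0.035, -0.012, 0, 0, 1]
    - [-0.035, -0.0, 0.06, 0, 1]
    - [-0.02, 0.03, 0.12, 0, 1]
    - [0.01, 0.07, 0.177, 0, 1]

```text
time: 9.2
position: [0.5112, 0.1832, 0.2011]
tool_rot: [-1.588, 0.008, -1.229]
force: [1.3, -0.3, 0.1]
width: 0.0002
```

Request:
servo_tool:
  deltas:
    - [0.02, 0.02, 0, 0, 1]
    - [0.036, 0.055, 0, 0, 1]
    - [0.036, 0.055, 0, 0, 1]
    - [0.036, 0.055, 0, 0, 1]
    - [0.036, 0.055, 0, 0, 1]

```text
time: 9.82
position: [0.5471, 0.2374, 0.2014]
tool_rot: [-1.587, 0.008, -1.229]
force: [-0.1, 0.3, 0.2]
width: 0.0003
```

```bash
python3 - <<'E'
from jg import *
st((0,-.08))
cv2.imwrite("pics/w6.png",arm.read_camera("wrist")[:,:,::-1])
cv2.imwrite("pics/s6.png",arm.read_camera("scene")[:,:,::-1])
crop("pics/w6.png","pics/w6c.png",160,180,360,330,4)
crop("pics/s6.png","pics/s6c.png",240,170,340,270,6)
E
```

```text
t 9.825 pos [0.5471 0.2374 0.2014] rot [-1.587  0.008 -1.229] jig [-0.0006  0.0988] Fjig [-0.   0.3] 0.2 w 0.0003
delta [ 0.06   -0.1684] twist -0.13928476842349682
```

View pics/w6c.png

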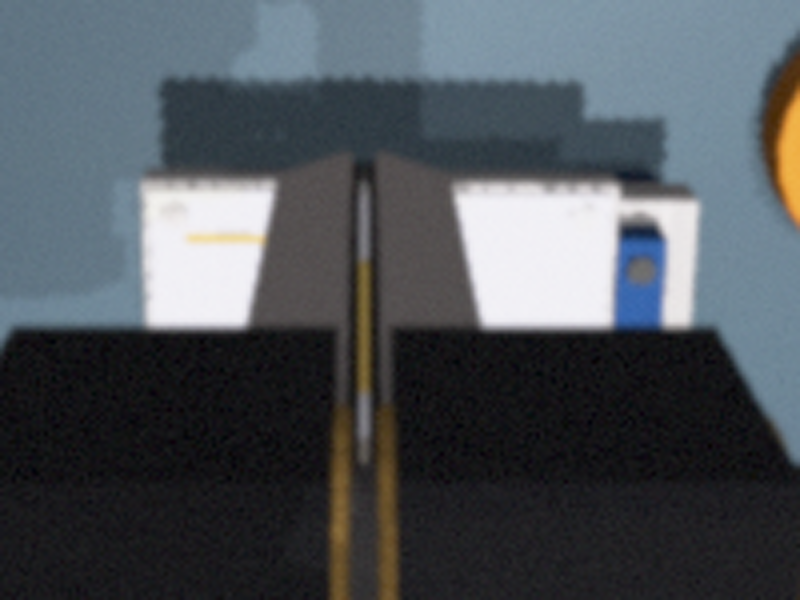

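View pics/s6c.png

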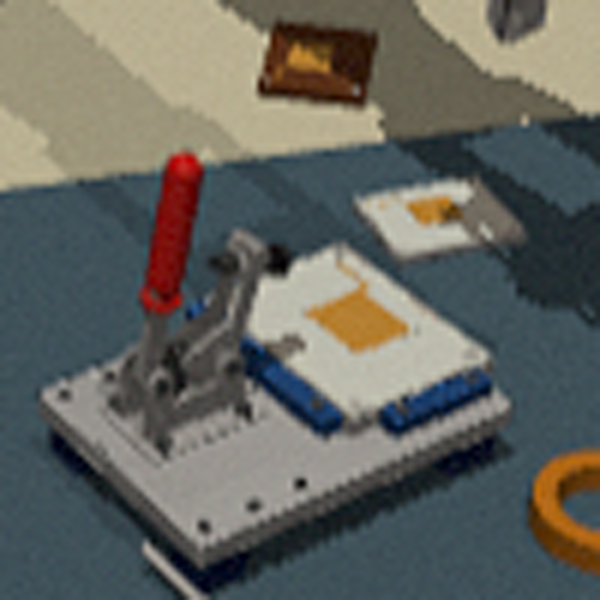

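Panel looks square and against both fences. A quick confirming push in -y comes next.

Request:
servo_tool:
  deltas:
    - [0, 0, -0.05, 0, 1]
    - [0, 0, -0.11, 0, 1]
    - [0, 0, -0.165, 0, 1]
    - [0.005, -0.012, -0.165, 0, 1]
    - [0.011, -0.031, -0.165, 0, 1]

```text
time: 10.55
position: [0.56, 0.2058, 0.0391]
tool_rot: [-1.583, 0.008, -1.229]
force: [0.3, 0.6, 1.1]
width: 0.0004
```

Request:
servo_tool:
  deltas:
    - [0.001, -0.003, -0.003, 0, 1]
    - [0.002, -0.006, -0.003, 0, 1]
    - [0.003, -0.009, -0.003, 0, 1]
    - [0.004, -0.012, -0.003, 0, 1]
    - [0.0045, -0.0135, -0.003, 0, 1]

```text
time: 11.18
position: [0.5638, 0.1996, 0.0386]
tool_rot: [-1.578, 0.021, -1.227]
force: [-5.1, 16.5, 6.2]
width: 0.0006
```

```bash
python3 - <<'E'
from jg import *
st((0,.08))
E
```

```text
t 11.175 pos [0.5638 0.1996 0.0386] rot [-1.578  0.021 -1.227] jig [0.0026 0.0575] Fjig [ 0.7 17.2] 6.2 w 0.0006
delta [-0.0099  0.0204] twist -0.26822761935798334
```

Home confirmed: contact at the same jig y of 57.5 mm with 17 N. I'll retreat and go to the handle.

```bash
cat > path.py <<'E'
from jg import *
def tcp(L,r=.095,pen=0.):
    u=np.array([-np.sin(L),np.cos(L)]);n=np.array([np.cos(L),np.sin(L)])
    c=np.array([-.135,.076])+r*u+(.0095-pen)*n
    return np.array([*toworld((0,c[0]+.008)),c[1]])
E
python3 - <<'E'
from path import *
st((0,-.088))
for L in [-.11,.1,.3,.5,.7,.9,1.1,1.2,1.3,1.43]: print(L,tcp(L).round(4),tojig(tcp(L)).round(4))
E
```

```text
t 11.175 pos [0.5638 0.1996 0.0386] rot [-1.578  0.021 -1.227] jig [0.0026 0.0575] Fjig [ 0.7 17.2] 6.2 w 0.0006
delta [ 0.0459 -0.1381] twist -0.26822761935798334
-0.11 [0.6161 0.0435 0.1694] [-0.     -0.1071]
0.1 [0.6227 0.0247 0.1715] [-0.    -0.127]
0.3 [0.6291 0.0068 0.1696] [-0.    -0.146]
0.5 [ 0.6351 -0.0104  0.1639] [ 0.     -0.1642]
0.7 [ 0.6407 -0.0261  0.1548] [ 0.     -0.1809]
0.9 [ 0.6455 -0.0399  0.1425] [-0.     -0.1955]
1.1 [ 0.6495 -0.0511  0.1276] [ 0.     -0.2074]
1.2 [ 0.651  -0.0555  0.1193] [-0.     -0.2121]
1.3 [ 0.6523 -0.0592  0.1106] [ 0.    -0.216]
1.43 [ 0.6536 -0.0627  0.0987] [-0.     -0.2197]
```

Request:
servo_tool:
  deltas:
    - [-0.006, 0.016, 0, 0, 1]
    - [-0.01, 0.03, 0.03, 0, 1]
    - [-0.01, 0.03, 0.09, 0, 1]
    - [-0.01, 0.03, 0.15, 0, 1]
    - [-0.01, 0.03, 0.21, 0, 1]

```text
time: 11.8
position: [0.5533, 0.2298, 0.2507]
tool_rot: [-1.578, 0.02, -1.227]
force: [1.1, 0.2, 0.0]
width: 0.0002
```

```bash
python3 - <<'E'
from path import *
st((0,-.088))
E
```

```text
t 11.8 pos [0.5533 0.2298 0.2507] rot [-1.578  0.02  -1.227] jig [0.0027 0.0895] Fjig [ 1.1 -0.2] 0.0 w 0.0002
delta [ 0.0565 -0.1683] twist -0.2978886001221603
```

Request:
servo_tool:
  deltas:
    - [0.014, -0.042, 0, 0, 1]
    - [0.028, -0.084, 0, 0, 1]
    - [0.042, -0.126, 0, 0, 1]
    - [0.0565, -0.1685, 0, 0, 1]
    - [0.0565, -0.1685, -0.01, 0, 1]

```text
time: 12.42
position: [0.6108, 0.0587, 0.2411]
tool_rot: [-1.577, 0.018, -1.231]
force: [-0.3, 0.7, 0.1]
width: 0.0006
```

```bash
python3 - <<'E'
from path import *
st((0,-.09))
cv2.imwrite("pics/s7.png",arm.read_camera("scene")[:,:,::-1])
crop("pics/s7.png","pics/s7c.png",240,150,340,250,6)
cv2.imwrite("pics/w7.png",arm.read_camera("wrist")[:,:,::-1])
E
```

```text
t 12.425 pos [0.6108 0.0587 0.2411] rot [-1.577  0.018 -1.231] jig [ 0.    -0.091] Fjig [-0.   0.8] 0.1 w 0.0006
delta [-0.0003  0.001 ] twist -0.05268522255453334
```

View pics/s7c.png

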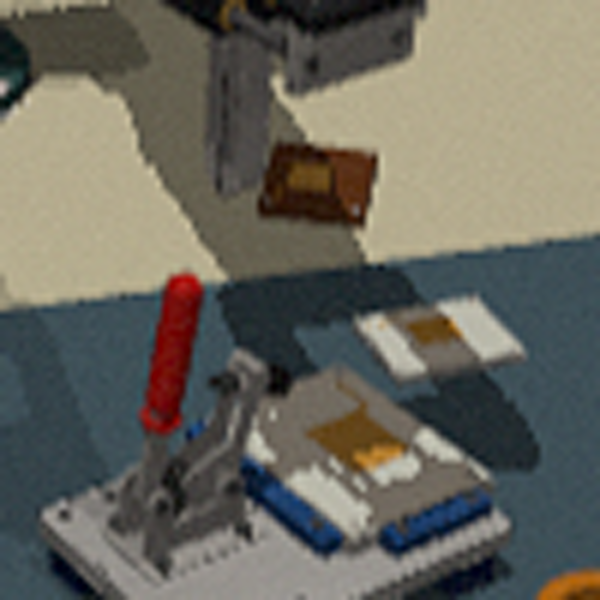

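View pics/w7.png

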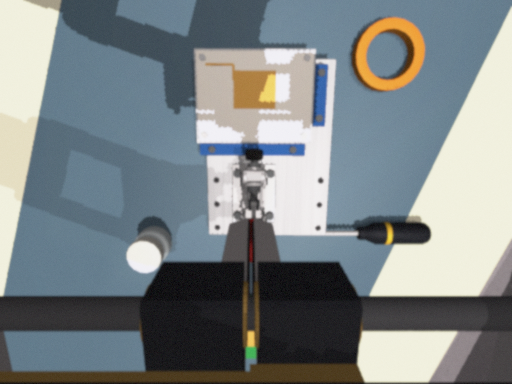

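The panel sits flush against both fences in the wrist view, and the fingers line up between the handle and the arm. Descending.

Request:
servo_tool:
  deltas:
    - [0, 0, -0.02, 0, 1]
    - [0, 0, -0.04, 0, 1]
    - [0, 0, -0.06, 0, 1]
    - [0, 0, -0.072, 0, 1]
    - [0, 0, -0.072, 0, 1]

```text
time: 13.15
position: [0.6081, 0.0627, 0.166]
tool_rot: [-1.583, 0.022, -1.226]
force: [-0.4, -0.2, -0.6]
width: 0.0006
```

```bash
python3 - <<'E'
from path import *
st((0,-.09))
p=arm.get_obs()["position"]
for L in [-.1,0,.1,.2,.3]: print(L,(tcp(L)-p).round(4))
cv2.imwrite("pics/s8.png",arm.read_camera("scene")[:,:,::-1])
crop("pics/s8.png","pics/s8c.png",240,150,340,250,6)
E
```

```text
t 13.15 pos [0.6081 0.0627 0.166 ] rot [-1.583  0.022 -1.226] jig [-0.0012 -0.0864] Fjig [-0.4 -0. ] -0.6 w 0.0006
delta [ 0.0023 -0.003 ] twist -0.3560344395192055
-0.1 [ 0.0083 -0.0201  0.0036]
0 [ 0.0114 -0.029   0.005 ]
0.1 [ 0.0146 -0.038   0.0055]
0.2 [ 0.0178 -0.047   0.005 ]
0.3 [ 0.0209 -0.0559  0.0036]
```

View pics/s8c.png

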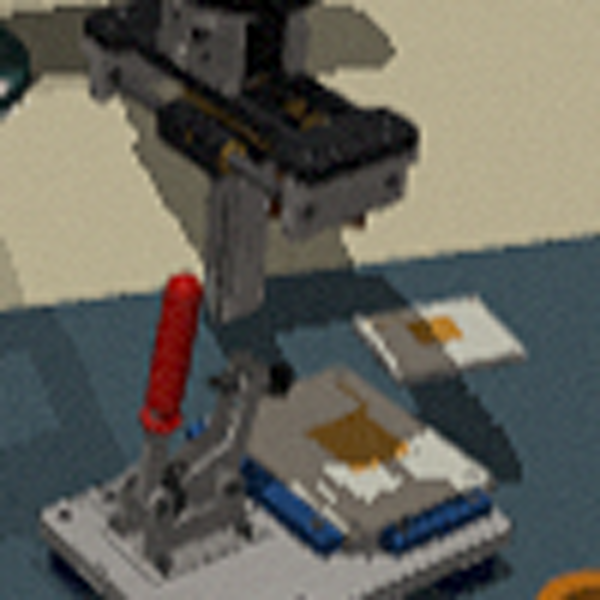

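Good. Push the handle over.

Request:
servo_tool:
  deltas:
    - [0.004, -0.01, 0.003, 0, 1]
    - [0.008, -0.02, 0.004, 0, 1]
    - [0.011, -0.029, 0.005, 0, 1]
    - [0.0145, -0.038, 0.0055, 0, 1]
    - [0.018, -0.047, 0.005, 0, 1]

```text
time: 13.82
position: [0.6271, 0.0145, 0.1722]
tool_rot: [-1.581, 0.021, -1.226]
force: [0.6, 0.0, 0.1]
width: 0.0001
```

```bash
cat > nx.py <<'E'
from path import *
import sys
st((0,-.09))
p=arm.get_obs()["position"]
for L in map(float,sys.argv[1:]): print(L,(tcp(L)-p).round(4))
E
python3 nx.py .3 .4 .5 .6 .7 .8
```

```text
t 13.825 pos [0.6271 0.0145 0.1722] rot [-1.581  0.021 -1.226] jig [ 0.0007 -0.1381] Fjig [ 0.6 -0.2] 0.1 w 0.0001
delta [-0.0166  0.0451] twist -0.3092098078058737
0.3 [ 0.002  -0.0077 -0.0026]
0.4 [ 0.0051 -0.0164 -0.005 ]
0.5 [ 0.0081 -0.0248 -0.0082]
0.6 [ 0.0109 -0.0329 -0.0124]
0.7 [ 0.0136 -0.0406 -0.0174]
0.8 [ 0.0161 -0.0478 -0.0232]
```

```bash
python3 - <<'E'
from h import *
cv2.imwrite("pics/s9.png",arm.read_camera("scene")[:,:,::-1])
crop("pics/s9.png","pics/s9c.png",230,150,330,250,6)
E
```

```text
(no output)
```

View pics/s9c.png

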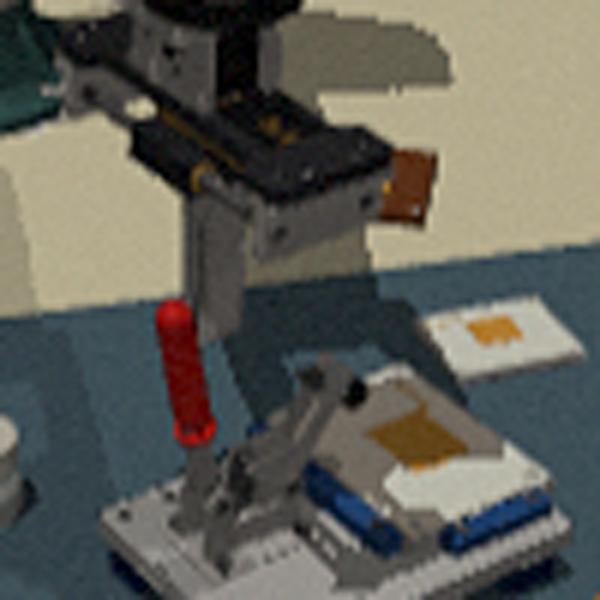

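The handle moves with the finger and the arm follows. Continuing along the arc.

Request:
servo_tool:
  deltas:
    - [0.002, -0.0077, -0.0026, 0, 1]
    - [0.005, -0.0164, -0.005, 0, 1]
    - [0.008, -0.025, -0.008, 0, 1]
    - [0.011, -0.033, -0.0125, 0, 1]
    - [0.0135, -0.0405, -0.0175, 0, 1]

```text
time: 14.5
position: [0.641, -0.0278, 0.1538]
tool_rot: [-1.582, 0.02, -1.228]
force: [-0.4, -1.0, 0.3]
width: 0.0006
```

```bash
python3 nx.py .7 .75 .8 .85 .9 .95 1 1.05
```

```text
t 14.5 pos [ 0.641  -0.0278  0.1538] rot [-1.582  0.02  -1.228] jig [-0.0003 -0.1826] Fjig [-0.7 -0.8] 0.3 w 0.0006
delta [-0.0305  0.0874] twist -0.23679881971339992
0.7 [-0.0003  0.0017  0.001 ]
0.75 [ 0.001  -0.002  -0.0018]
0.8 [ 0.0022 -0.0055 -0.0048]
0.85 [ 0.0034 -0.0089 -0.008 ]
0.9 [ 0.0045 -0.0121 -0.0113]
0.95 [ 0.0056 -0.0151 -0.0148]
1.0 [ 0.0066 -0.018  -0.0185]
1.05 [ 0.0076 -0.0207 -0.0223]
```

Request:
servo_tool:
  deltas:
    - [0.002, -0.0055, -0.005, 0, 1]
    - [0.0035, -0.009, -0.008, 0, 1]
    - [0.0045, -0.012, -0.0115, 0, 1]
    - [0.0055, -0.015, -0.015, 0, 1]
    - [0.0066, -0.018, -0.0185, 0, 1]

```text
time: 15.12
position: [0.6476, -0.0458, 0.1352]
tool_rot: [-1.581, 0.02, -1.227]
force: [-0.1, 0.7, -0.3]
width: 0.0005
```

```bash
python3 nx.py 1 1.05 1.1 1.15 1.2 1.25 1.3 1.35
python3 - <<'E'
from h import *
cv2.imwrite("pics/s10.png",arm.read_camera("scene")[:,:,::-1])
crop("pics/s10.png","pics/s10c.png",230,160,330,260,6)
E
```

```text
t 15.125 pos [ 0.6476 -0.0458  0.1352] rot [-1.581  0.02  -1.227] jig [ 0.     -0.2018] Fjig [0.1 0.7] -0.3 w 0.0005
delta [-0.0372  0.1055] twist -0.25125540031410076
1.0 [-0.      0.      0.0001]
1.05 [ 0.0009 -0.0027 -0.0037]
1.1 [ 0.0018 -0.0052 -0.0077]
1.15 [ 0.0026 -0.0076 -0.0117]
1.2 [ 0.0034 -0.0097 -0.0159]
1.25 [ 0.0041 -0.0116 -0.0202]
1.3 [ 0.0047 -0.0134 -0.0247]
1.35 [ 0.0052 -0.0149 -0.0291]
```

View pics/s10c.png

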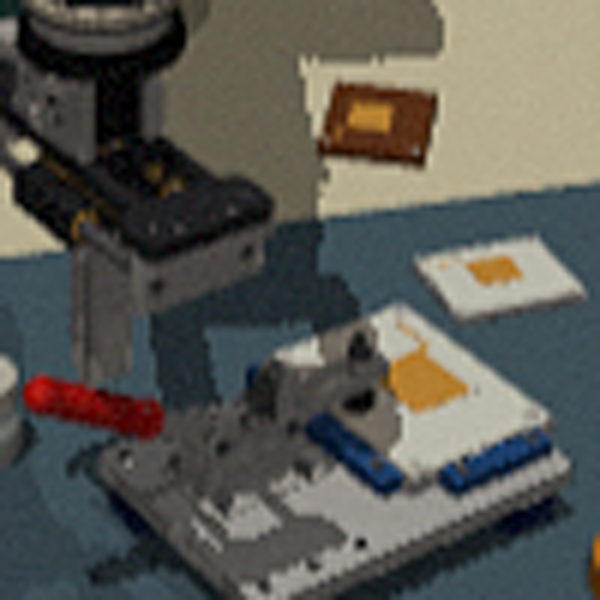

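Request:
servo_tool:
  deltas:
    - [0.002, -0.005, -0.008, 0, 1]
    - [0.0026, -0.0076, -0.012, 0, 1]
    - [0.0034, -0.0097, -0.017, 0, 1]
    - [0.004, -0.0116, -0.022, 0, 1]
    - [0.0047, -0.0134, -0.027, 0, 1]

```text
time: 15.8
position: [0.6519, -0.0599, 0.1065]
tool_rot: [-1.583, 0.02, -1.228]
force: [0.1, 0.1, 0.7]
width: 0.0005
```

```bash
python3 nx.py 1.2 1.25 1.3 1.35 1.4 1.43
```

```text
t 15.8 pos [ 0.6519 -0.0599  0.1065] rot [-1.583  0.02  -1.228] jig [-0.0007 -0.2165] Fjig [0.1 0. ] 0.7 w 0.0005
delta [-0.0414  0.1195] twist -0.21573978262834817
1.2 [-0.0008  0.0044  0.0128]
1.25 [-0.0001  0.0025  0.0085]
1.3 [0.0005 0.0007 0.004 ]
1.35 [ 0.001  -0.0008 -0.0004]
1.4 [ 0.0015 -0.0021 -0.005 ]
1.43 [ 0.0017 -0.0028 -0.0078]
```

Request:
servo_tool:
  deltas:
    - [0.001, -0.001, -0.003, 0, 1]
    - [0.0015, -0.002, -0.006, 0, 1]
    - [0.002, -0.003, -0.008, 0, 1]
    - [0.002, -0.003, -0.011, 0, 1]
    - [0.002, -0.003, -0.013, 0, 1]

```text
time: 16.42
position: [0.6537, -0.0626, 0.0975]
tool_rot: [-1.582, 0.02, -1.228]
force: [-7.7, 1.8, 16.4]
width: 0.0006
```

```bash
python3 nx.py 1.43
python3 - <<'E'
from h import *
cv2.imwrite("pics/s11.png",arm.read_camera("scene")[:,:,::-1])
crop("pics/s11.png","pics/s11c.png",230,160,330,260,6)
E
```

```text
t 16.425 pos [ 0.6537 -0.0626  0.0975] rot [-1.582  0.02  -1.228] jig [ 1.000e-04 -2.196e-01] Fjig [-6.6  4.2] 16.4 w 0.0006
delta [-0.0432  0.1222] twist -0.23856653674539735
1.43 [-0.0001 -0.0002  0.0012]
```

View pics/s11c.png

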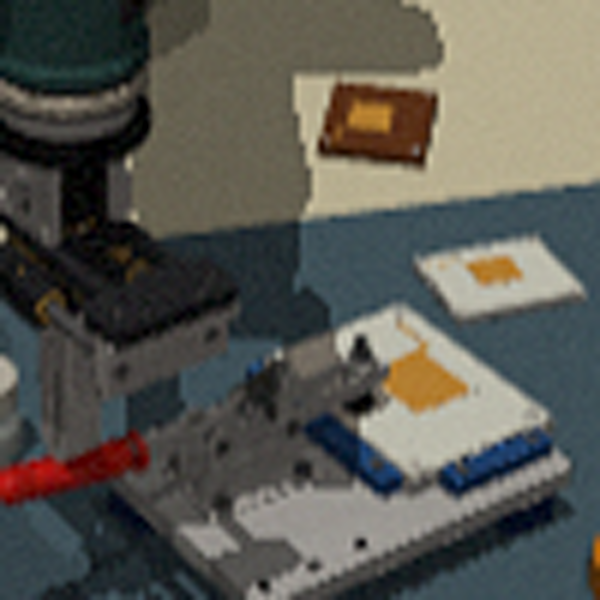

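At the stop: 16 N at exactly the predicted locked geometry. Lifting straight up and away, then a final check.

Request:
servo_tool:
  deltas:
    - [0, 0, 0.03, 0, 1]
    - [0, 0, 0.07, 0, 1]
    - [0, 0, 0.12, 0, 1]
    - [0, 0, 0.16, 0, 1]
    - [0, 0, 0.16, 0, 1]

```text
time: 17.1
position: [0.6554, -0.0629, 0.2631]
tool_rot: [-1.574, 0.015, -1.227]
force: [-0.3, -0.6, 0.1]
width: 0.0007
```

Request:
servo_tool:
  deltas:
    - [-0.03, 0.04, 0.0, 0, 1]
    - [-0.06, 0.09, 0, 0, 1]
    - [-0.08, 0.14, 0, 0, 1]
    - [-0.1, 0.2, 0, 0, 1]
    - [-0.11, 0.25, 0, 0, 1]

```text
time: 17.73
position: [0.5437, 0.1888, 0.2613]
tool_rot: [-1.576, 0.015, -1.227]
force: [1.3, 0.2, 0.3]
width: 0.0003
```

Request:
servo_tool:
  deltas:
    - [-0.01, 0.02, 0, 0, 0]
    - [-0.01, 0.02, 0, 0, 0]
    - [-0.01, 0.02, 0, 0, 0]
    - [-0.01, 0.02, 0, 0, 0]
    - [-0.01, 0.02, 0, 0, 0]

```text
time: 18.35
position: [0.5342, 0.2077, 0.2612]
tool_rot: [-1.576, 0.015, -1.229]
force: [0.6, -0.4, 0.8]
width: 0.0469
```

```bash
python3 nx.py
python3 - <<'E'
from h import *
for n in("scene","wrist","top"): cv2.imwrite(f"pics/{n}12.png",arm.read_camera(n)[:,:,::-1])
crop("pics/scene12.png","pics/s12c.png",210,170,340,270,6)
E
```

```text
t 18.35 pos [0.5342 0.2077 0.2612] rot [-1.576  0.015 -1.229] jig [-0.0226  0.075 ] Fjig [ 0.4 -0.5] 0.8 w 0.0469
delta [ 0.0762 -0.1481] twist -0.17166326752641603
```

View pics/s12c.png

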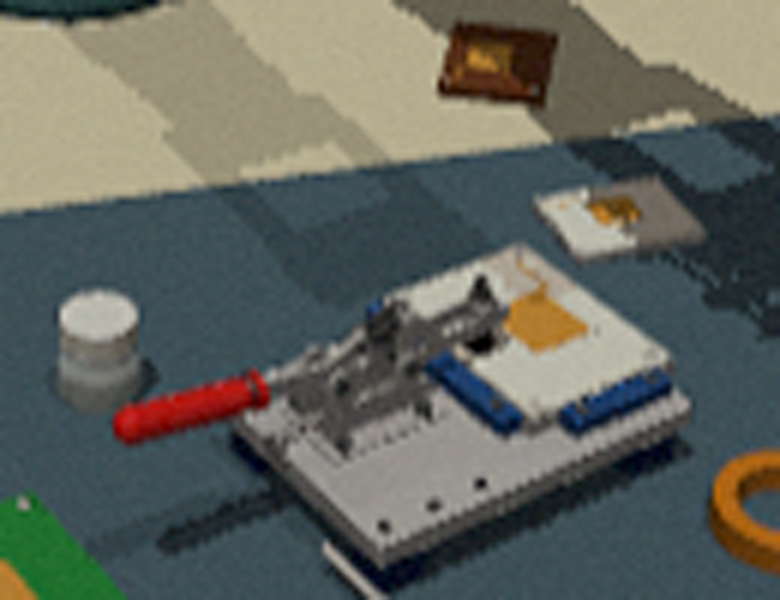

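View pics/wrist12.png

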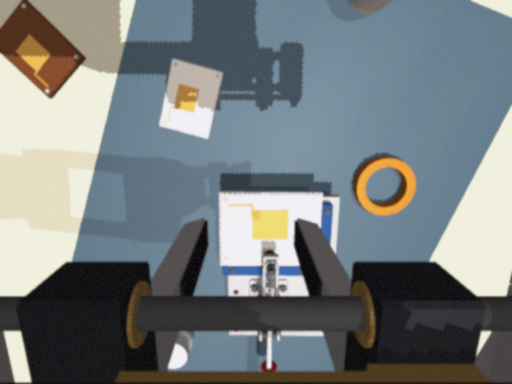

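View pics/top12.png

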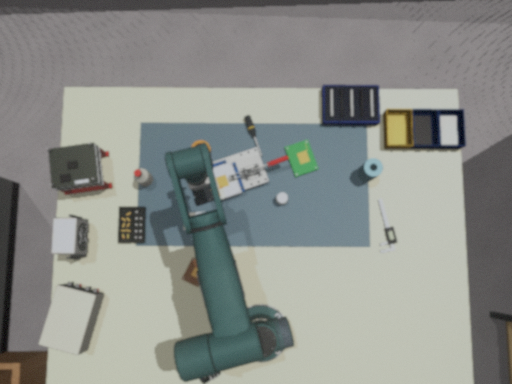

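```bash
python3 - <<'E'
from path import *
from scipy.optimize import least_squares
v=[]
for c in [(258,388),(122,425)]:
    px=np.array([210+(c[0]+.5)/6-.5,170+(c[1]+.5)/6-.5])
    v.append(least_squares(lambda v:proj("scene",[*toworld((0,v[0])),v[1]])[0]-px,[-.2,.09],x_scale=.01).x)
print(v, "elev deg",np.degrees(np.arctan2(v[1][1]-v[0][1],v[0][0]-v[1][0])))
st(); arm.sign_off()
E
```

```text
[array([-0.17902851,  0.08618473]), array([-0.25850653,  0.0970851 ])] elev deg 7.80936829679971
t 18.5 pos [0.534  0.2082 0.2614] rot [-1.576  0.015 -1.228] jig [-0.0226  0.0756] Fjig [-0.1  0.6] -0.7 w 0.0594
the job is handed in; nothing more can be done
```

The panel is home against both fences and the toggle clamp is locked with its foot on the panel. I handed the job in at about 18.5 s; the sign-off gave no verdict.

**What I did:**
- I pushed the panel against the back fence with the open fingers. It stopped with the TCP at jig y 57.6 mm, as expected.
- I then pushed it against the end fence with closed fingers, up to 16 N, and it did not move further. A second push toward the back fence stopped at the same place, 57.5 mm under 17 N.
- I pushed the red handle round its arc until it hit its stop under 16 N, then lifted straight off.

**Last checks:**
- **Handle:** it stays down after release, at 7.8° above level in the scene camera; the locked position is 8°.
- **Panel:** it looks square and flush with both fences in the wrist and scene views, with the foot on it.
- **Surroundings:** the tool is clear at z 0.26 m, and nothing else on the bench appears to have moved, though the arm partly hides the tape roll in the last top view.

**Disagreements and limits:**
- The top/scene and wrist camera fits of the jig differed by about 4 mm. I used an average and relied on contact force and stop position for the final seating.
- The foot's pressing force could not be measured directly.

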